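# Change the label roll in the printer's roll holder

### The arm

A 6-joint arm with a two-finger parallel gripper is mounted at the origin on the work surface. World frame = base frame: x ahead of the robot, y to its left, z up, the work surface at z = 0. Lengths are in m, angles in degrees, forces in N, time in s.
With the tool pointing down it reaches from about 0.4 to 0.825 m from the base axis. Payload 7 kg.
Tool frame: the origin (TCP) lies midway between the tips of the shut fingers; the grasp point (between the pads) lies 19 mm behind it; z points along the fingers, y is the direction in which the jaws open and shut (so a half turn about z gives the same grasp; the last joint's range is limited). The gripper opens to 88 mm and grips with 3 to 60 N. Pads are 19 mm wide; open, the fingers measure 130 mm over their backs; the gripper's body (78 mm by 193 mm) begins 47 mm behind the grasp point.
Start: joints at [89.273, 20.546, 0.682, 0, -70.136, -16.507], TCP at [0.2, 0.645, 0.227] pointing down, gripper open.
Joint ranges: [-176.03, 176.03], [-82.01, 121.73], [-58.28, 71.71], [-173.87, 95.51], [-174.79, -0.11], [-173.66, 173.66]. Speed limits (degrees/s): [136.94, 136.94, 172.46, 180, 180, 180].

### API

Orientations are given as a 3x3 rotation matrix whose columns are the frame's x, y, z axes.
In Python, from rig import robot gives the robot as it stands. Calls block until the motion is done:
- robot.goto(position, orientation): joint-space move of the TCP to a pose.
- robot.servo_line(position, ori=None, speed=0.15): straight line of the TCP; ori=None keeps the orientation; speed is the mean speed in m/s.
- robot.movej(angles): joint-space move.
- robot.move_gripper(opening): opening from 0.0 (shut) to 1.0 (fully open); the grip force is fixed at half the most; returns when the fingers have stopped.
- robot.dwell(seconds).
- robot.ik(position, orientation): joint angles nearest the present ones, or None.
- robot.grab_frame(name): name is "scene" or "top" or "wrist"; returns (picture, depth): 420x560x3 uint8, red, green, blue; 420x560 float32, m along the optical axis (not along the pixel's ray), 0 where there is no reading.
- robot.camera_info(name): a dict with "vfov" (degrees; the focal length in pixels is half the picture's height over the tangent of half this angle, whatever the lens; pixels are square), "cx", "cy" (the principal point, pixels), "k1" (the pictures are not rectified: a ray, as slopes to the right and down, at radius r is drawn at 1 + k1 r^2 times it, then the intrinsics apply), "view" (4x4, takes a point from world to camera coordinates); the wrist camera has in their place "T_tool_cam" (4x4, takes a point from camera to tool coordinates, whose origin is the TCP and whose axes are the flange's). Camera axes: x right, y down, z forward; pixel columns grow to the right and rows downward; lengths in m; the calibration is good to about 2 mm. A picture is of the moment at which its call begins: read the wrist's pose just before it. camera_info takes no time and is no camera call.
A pose or a line that the arm cannot do raises robot.Unreachable and nothing moves.
- robot.job_done(): hands the job in, once; it reports no verdict.
Readings, each from a call of its own:
- robot.read_t(): time.
- robot.read_qpos(): joint angles.
- robot.read_qvel(): joint speeds.
- robot.read_effort(): joint torques, N m.
- robot.read_position(): TCP position.
- robot.read_tcp_rot(): TCP orientation.
- robot.read_force(): force on the tool from outside, world axes, zero at the start.
- robot.read_ft_torque(): the same for the moment, N m.
- robot.read_grip_width(): opening from 0.0 (shut) to 1.0 (fully open).
Only numpy, scipy, OpenCV 4.12 (cv2) and the standard library are available. Lean on these libraries where they do the work, as an engineer would, in place of code of your own. Each camera call takes 0.05 s, during which the arm holds its last target.

### The job

The label printer's roll holder is down to an empty core. Slide the edge guide all the way out to its stop, put the empty core in the scrap box, then take the slim new roll that stands on end and lay it on its side on the holder's rollers without dropping it or knocking it over. Finally slide the edge guide back in until the roll sits snug between the guide and the fixed flange, and leave everything else on the bench where it is.

Things in the scene. Friction and masses are not known exactly. Their poses are not given: they have to be found in the camera images.
- holder: Grey label printer with its open roll holder, one fixed unit. Origin: on the bench under the middle of the roll holder; z up, x along the rollers, y across, towards the grip of the edge guide; the printer is on the -y side (200 mm along x, from y -165 to -395 mm, 161 mm high). Base plate 222 x 205 mm, top 8 mm up. At the -x end a low cheek, at most 38 mm high, x -103 to -97 mm.
- flange (a point): On the inner face of the fixed flange at the holder's +x end (holder x +80, y 0, z 57.2 mm; axes as the holder's): a grey upright plate with a round top, 60 mm wide, top 87 mm above the bench, 6 mm thick, on a foot 42 mm high from y -45 to +85 mm.
- seat (a point): Where the centre of the new roll finally is (axes as the holder's): holder x +40, y 0, z 57.2 mm; the roll lies on both rows of black rollers, one end on the flange. The rows run along x from -92 to +75 mm, axes at y +13 and -13 mm, 28 mm up, radius 7 mm. A roll laid further out slides easily along them when the guide pushes it.
- guide (a joint): Edge guide: black upright plate across the rollers (60 mm wide, top 82 mm up, 6 mm thick) that slides along holder x. 0 (m) = outer stop, inner face at holder x -87 mm, 167 mm clear to the flange; grows as it moves in (+x) to 0.100; 0.087 with the 80 mm roll tight against the flange. Stays where left, takes about 3 N to slide. Its steel rail is at y +70 mm, 22 mm up.
- guide_grip (a point): Top centre of the edge guide's grip, a ribbed black upright block 16 mm (along x) x 32 mm (along y), from 34 to 72 mm above the bench; moves with the guide, at holder x = -87 mm + guide value, y = +72 mm. Free on all sides; it stands on the guide's carriage (32 x 30 mm, top 34 mm high).
- core: Empty brown cardboard core, 32 mm diameter, 80 mm long, about 25 g, lying on the rollers between guide and flange. Origin: its centre, then 47 mm above the bench; its x axis is the core's axis. The tops of the rollers are 35 mm above the bench.
- scrap_box: Grey open box, fixed to the bench, outside 200 x 150 x 60 mm (x, y, z), walls 4 mm. Origin: centre of its underside, x along the 200 mm side.
- new_roll: New roll of white labels, rigid: 50 mm diameter, 80 mm long, about 0.15 kg (the other roll is wider and flatter). It stands on end on the bench. Origin: its centre; z is its axis. Lying on the rollers its axis is 57.2 mm above the bench.
- wide_roll: Bystander: other white label roll, 100 mm diameter, 50 mm high, on end; origin: its centre. It and the new roll may have swapped places.
- carrier: Bystander: removable drive carrier, 185 x 130 x 40 mm, flat; origin: centre of its underside.
- drive: Bystander: bare disk drive, 147 x 102 x 26 mm, flat; origin: centre of its underside.
- driver: Bystander: screwdriver lying on the bench; its x axis along it.
Not all that is in view belongs to the job. Leave any red look-alike of the new_roll alone. Several things have the shape of the core; the one meant has the colours described above.

How it is judged (in metres and radians):
On the way, in this order (a step that is already met when the one before it is completed fails the run):
1. edge guide slid out to its outer stop (value of joint guide below 0.003 m), for 0.2 s.
2. empty core in the scrap box, let go (x of core in the frame of scrap_box between -0.1 and 0.1 m and y of core in the frame of scrap_box between -0.075 and 0.075 m and z of core in the frame of scrap_box below 0.055 m and contact force between the fingers and core below 0.1 N), for 0.2 s.
3. new roll lying on the rollers, let go (x of new_roll in the frame of seat between -0.09 and 0.003 m and y of new_roll in the frame of seat between -0.006 and 0.006 m and z of new_roll in the frame of seat between -0.005 and 0.005 m and angle between the z axis of new_roll and the x axis of holder, either way round below 0.1 rad and contact force between the fingers and new_roll below 0.1 N), for 0.2 s.
4. edge guide slid in against the roll (value of joint guide above 0.0835 m), for 0.2 s.
At the end, for the whole second after the job is handed in: The new roll lies at rest along both rows of rollers (0.1 rad), its centre within 4 mm of the seat lengthways, 6 mm sideways, 5 mm in height; the edge guide is in against it (joint 0.0835 to 0.091, at most about 3.5 mm of play); the empty core lies in the scrap box; all is let go (all of step 2 and value of joint guide between 0.0835 and 0.091 m and x of new_roll in the frame of seat between -0.004 and 0.003 m and y of new_roll in the frame of seat between -0.006 and 0.006 m and z of new_roll in the frame of seat between -0.005 and 0.005 m and angle between the z axis of new_roll and the x axis of holder, either way round below 0.1 rad and contact force between the fingers and new_roll below 0.1 N and linear speed of each of new_roll, core below 0.02 m/s); the robot touches nothing.
It fails at once if the new roll is dropped or knocked over (moves faster than 0.5 m/s while not held) (contact force between the fingers and new_roll below 0.05 N and linear speed of new_roll above 0.5 m/s).
It fails at once if the new roll lies on its side on the bench (angle between new_roll's own z axis and vertical above 1.2 rad and height (world z) of new_roll below 0.033 m).
It fails at once if a bystander (wide roll, drive carrier, disk drive, screwdriver) is moved more than 30 mm (distance of any of wide_roll, carrier, drive, driver from where it was at the start of the episode above 0.03 m).
It also fails if it takes over 72 s, if anything falls off the work surface, if the arm or the gripper's body presses on something with over 40 N, if the wrist force passes 120 N, or if a joint passes its speed limit or range.

## Working session

There is one attempt and no reset: what is moved stays moved. The work goes in short steps, each a Python script; the robot and the scene stay as the last script left them, time stands still between calls to the robot, and variables do not carry over. Pictures are saved under pics/ and viewed, and the job is handed in when it is done.

```bash
ls; mkdir -p pics
python3 - <<'E'
from rig import robot
import cv2,numpy as np
for n in ["scene","top"]:
    p,d=robot.grab_frame(n); cv2.imwrite(f"pics/{n}0.png",p[:,:,::-1]); np.savez(f"{n}0.npz",p=p,d=d)
    print(n,robot.camera_info(n))
print(robot.camera_info("wrist"),robot.read_t(),robot.read_tcp_rot())
E
```

```text
pics
scene {'vfov': 43.6512006020906, 'cx': 287.5743355754645, 'cy': 215.29139359978817, 'k1': -0.06590647814370779, 'view': array([[ 0.8640609 ,  0.50334413,  0.00659228, -0.55422786],
       [ 0.32802439, -0.55306973, -0.76584194, -0.05452152],
       [-0.38183605,  0.6638965 , -0.64299507,  1.4583493 ],
       [ 0.        ,  0.        ,  0.        ,  1.        ]])}
top {'vfov': 44.417098057089625, 'cx': 280.41079959702193, 'cy': 211.634332937917, 'k1': -0.1153162600286861, 'view': array([[-0.01042231, -0.99964315,  0.02459569,  0.10393809],
       [-0.98516919,  0.00605225, -0.17147897,  0.58176847],
       [ 0.17126892, -0.02601813, -0.98488071,  1.13861223],
       [ 0.        ,  0.        ,  0.        ,  1.        ]])}
{'vfov': 66.09499487327355, 'cx': 276.56861805908886, 'cy': 209.5144427693229, 'k1': -0.009097788188573697, 'T_tool_cam': array([[-3.28626253e-04, -9.65653698e-01, -2.59832307e-01,
         6.94803673e-02],
       [ 9.99999946e-01, -3.13577948e-04, -9.93661279e-05,
        -2.83262522e-04],
       [ 1.44755874e-05, -2.59832325e-01,  9.65653749e-01,
        -1.58703165e-01],
       [ 0.00000000e+00,  0.00000000e+00,  0.00000000e+00,
         1.00000000e+00]])} 0.1 [[ 9.55072964e-01 -2.96370603e-01 -3.15443763e-04]
 [-2.96370744e-01 -9.55071874e-01 -1.44863318e-03]
 [ 1.28060825e-04  1.47703869e-03 -9.99998901e-01]]
```

View pics/scene0.png

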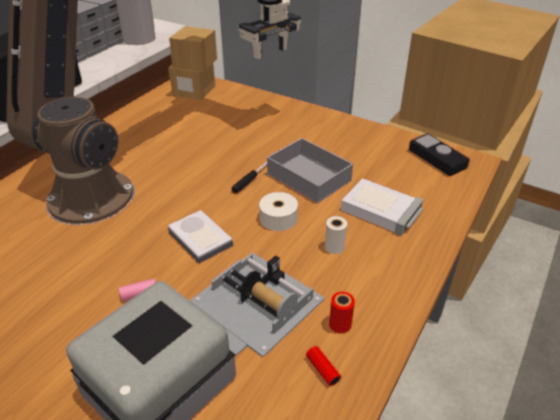

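View pics/top0.png

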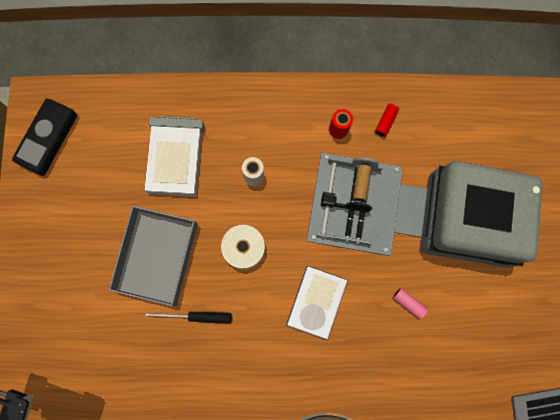

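The top view shows the holder at about (355,205), its flange at the top (360,165) and the guide at (345,203) with its grip at (328,200). The brown core is at (362,182), the new roll at (253,170), the scrap box at (153,257), the wide roll at (242,247), the carrier at (174,157), the drive at (318,300) and the driver at (190,317).

```bash
cat > h.py <<'E'
import numpy as np,cv2
from rig import robot
def K(i): 
    f=210/np.tan(np.radians(i["vfov"])/2); return np.array([[f,0,i["cx"]],[0,f,i["cy"]],[0,0,1]])
def cam2world(i,T=None):
    return np.linalg.inv(i["view"]) if T is None else T@i["T_tool_cam"]
def slopes(i,uv):
    uv=np.asarray(uv,float).reshape(-1,1,2)
    return cv2.undistortPoints(uv,K(i),np.array([i["k1"],0,0,0,0.])).reshape(-1,2)
def cloud(i,d,T=None):
    v,u=np.mgrid[0:420,0:560]
    s=slopes(i,np.stack([u.ravel(),v.ravel()],1)).reshape(420,560,2)
    P=np.dstack([s*d[...,None],d]); M=cam2world(i,T)
    return P@M[:3,:3].T+M[:3,3]
def atz(i,uv,z,T=None):
    s=slopes(i,uv); M=cam2world(i,T); r=np.c_[s,np.ones(len(s))]@M[:3,:3].T
    return M[:3,3]+r*((z-M[2,3])/r[:,2])[:,None]
def proj(i,P,T=None):
    M=np.linalg.inv(cam2world(i,T)); 
    return cv2.projectPoints(np.asarray(P,float).reshape(-1,1,3),cv2.Rodrigues(M[:3,:3])[0],M[:3,3],K(i),np.array([i["k1"],0,0,0,0.]))[0].reshape(-1,2)
def toolT():
    T=np.eye(4);T[:3,:3]=robot.read_tcp_rot();T[:3,3]=robot.read_position();return T
E
python3 - <<'E'
from h import *
z=np.load("top0.npz");p,d=z["p"],z["d"]
i=robot.camera_info("top");C=cloud(i,d)
np.set_printoptions(precision=4,suppress=True)
for u,v in [(400,300),(253,166),(253,180),(243,232),(153,257),(362,182),(328,200),(360,160),(350,203),(174,160),(325,235)]:
    print(u,v,C[v,u])
# base plate outline
reg=np.zeros(d.shape,bool);reg[140:265,295:415]=1
m=reg&(C[...,2]>0.004)&(C[...,2]<0.013)
print(m.sum())
r=cv2.minAreaRect(C[m][:,:2].astype(np.float32)*1000);print(r,cv2.boxPoints(r))
# box
reg[:]=0;reg[195:315,100:205]=1
m=reg&(C[...,2]>0.053)&(C[...,2]<0.067);r=cv2.minAreaRect(C[m][:,:2].astype(np.float32)*1000);print('box',m.sum(),r)
for nm,(v0,v1,u0,u1),zz in [("new",(145,195,235,270),(.072,.088)),("wide",(218,275,215,270),(.044,.056)),("core",(160,205,350,375),(.05,.075)),("grip",(185,215,315,340),(.06,.08))]:
    reg[:]=0;reg[v0:v1,u0:u1]=1;m=reg&(C[...,2]>zz[0])&(C[...,2]<zz[1]);q=C[m];r=cv2.minAreaRect(q[:,:2].astype(np.float32)*1000)
    print(nm,m.sum(),q.mean(0),r)
c=cv2.resize(p[135:275,225:425],None,fx=4,fy=4,interpolation=cv2.INTER_CUBIC);cv2.imwrite("pics/holder_top.png",c[:,:,::-1])
E
```

```text
400 300 [ 0.3767 -0.1774  0.0244]
253 166 [0.6837 0.1614 0.0786]
253 180 [0.6571 0.1622 0.0524]
243 232 [0.5355 0.1852 0.0514]
153 257 [ 0.4839  0.4019 -0.002 ]
362 182 [ 0.6493 -0.091   0.0612]
328 200 [ 0.6052 -0.0093  0.0705]
360 160 [ 0.6989 -0.0863  0.0729]
350 203 [ 0.5985 -0.0601  0.0674]
174 160 [0.7109 0.3505 0.0365]
325 235 [ 0.5301 -0.0051  0.0286]
5516
((613.4343872070312, -83.55705261230469), (293.4620056152344, 306.4609069824219), 87.67585754394531) [[ 454.3796 -223.9534]
 [ 760.5884 -236.3813]
 [ 772.4891   56.8393]
 [ 466.2803   69.2672]]
box 630 ((484.1278076171875, 392.1459045410156), (152.7429656982422, 200.7484588623047), 76.2259521484375)
new 375 [0.6801 0.1628 0.0792] ((680.4417114257812, 162.64065551757812), (48.07372283935547, 49.52099609375), 89.87791442871094)
wide 1487 [0.5033 0.1864 0.0491] ((503.0596923828125, 186.57650756835938), (98.44113159179688, 98.6227798461914), 89.84368133544922)
core 515 [ 0.655  -0.0925  0.0596] ((646.4473876953125, -91.38735961914062), (50.65394973754883, 108.76579284667969), 83.1754150390625)
grip 109 [ 0.6093 -0.0122  0.0692] ((610.302734375, -12.983846664428711), (31.191905975341797, 18.085725784301758), 80.29783630371094)
```

View pics/holder_top.png

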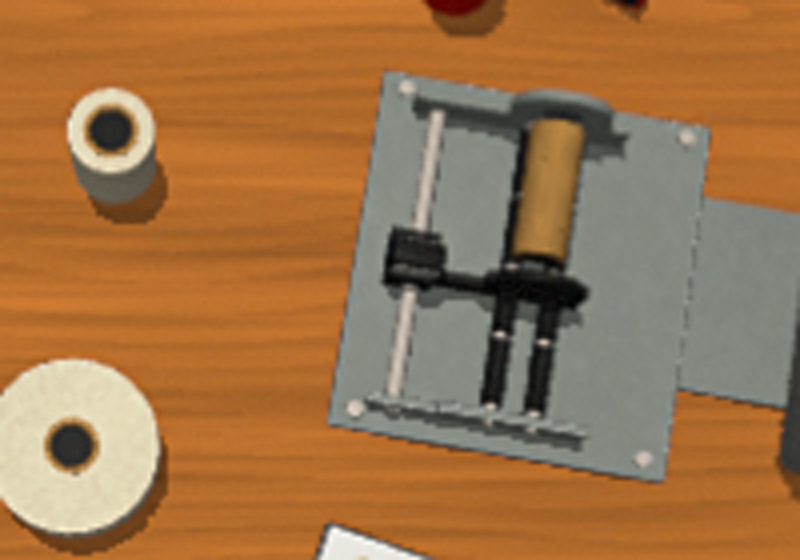

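Run:
```python
from h import *
np.set_printoptions(precision=4,suppress=True)
i=robot.camera_info("top")
px=lambda L:[( (u+.5)/4-.5+225,(v+.5)/4-.5+135) for u,v in L]
P=atz(i,px([(387,72),(708,128),(664,482),(330,424)]),.008)
print(P[:,:2]); c=P[:,:2]
for a in range(4): 
    e=c[(a+1)%4]-c[a];print(np.linalg.norm(e),np.degrees(np.arctan2(e[1],e[0])))
# rail (z .025ish), rail ends ; rollers bottom ends
R=atz(i,px([(437,115),(396,392)]),.024);print('rail',R,np.degrees(np.arctan2(*(R[0]-R[1])[1::-1])))
L=atz(i,px([(491,408),(534,413)]),.035);print('rollers end -92',L)
z=np.load("top0.npz");C=cloud(i,z["d"])
m=np.zeros((420,560),bool);m[160:203,350:375]=1
# core top line: fit cylinder pts brown
hsv=cv2.cvtColor(z["p"],cv2.COLOR_RGB2HSV)
m&=(hsv[...,0]>8)&(hsv[...,0]<25)&(hsv[...,1]>90)&(C[...,2]>.045)
q=C[m];print(m.sum(),q.mean(0),q[:,2].max(),q.min(0),q.max(0));u,s,vt=np.linalg.svd(q[:,:2]-q[:,:2].mean(0));print(vt[0],np.degrees(np.arctan2(vt[0][1],vt[0][0])))
t=(q[:,:2]-q[:,:2].mean(0))@vt[0];print(t.min(),t.max())
```

```text
[[ 0.7358 -0.0039]
 [ 0.7003 -0.2014]
 [ 0.483  -0.1635]
 [ 0.5196  0.0354]]
0.2007139910089794 -100.19362465527925
0.22059006987510418 170.10648160612942
0.20223251644308268 79.57113353219665
0.21975702848254108 -10.287852754372155
rail [[ 0.7042 -0.0316  0.024 ]
 [ 0.5363 -0.0026  0.024 ]] -9.82304067010878
rollers end -92 [[ 0.525  -0.0567  0.035 ]
 [ 0.5218 -0.0818  0.035 ]]
455 [ 0.6486 -0.0903  0.066 ] 1.2186018541471877 [ 0.3792 -0.1133  0.0451] [0.6966 0.13   1.2186]
[-0.8783  0.4781] 151.44171357913103
-0.04958898633289343 0.34197579675870887
```

```bash
cat >> h.py <<'E'
YAW=-10.0
def down(yaw=YAW,flip=False):
    a=np.radians(yaw);s=-1 if flip else 1
    x=s*np.array([np.cos(a),np.sin(a),0]);z=np.array([0,0,-1.]);return np.stack([x,np.cross(z,x),z],1)
def shot(name,n="wrist"):
    T=toolT();p,d=robot.grab_frame(n);cv2.imwrite(f"pics/{name}.png",p[:,:,::-1]);np.savez(f"{name}.npz",p=p,d=d,T=T);return p,d,T
E
python3 - <<'E'
from h import *
q=robot.ik([.645,-.09,.28],down());print(q)
robot.goto([.645,-.09,.28],down());print(robot.read_t())
p,d,T=shot("w1");print(robot.read_position())
E
```

```text
[  9.18475125  16.78220667   2.19791136   0.         -75.41570469
  70.81524875]
3.1167
[ 0.64512384 -0.08926054  0.27992538]
```

View pics/w1.png

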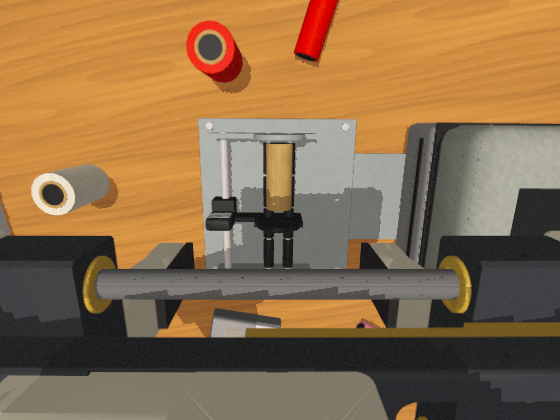

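The wrist view shows the plate's top corners at (199,119) and (355,120). The core spans (267–293, 142–210), the grip is at (223,205) and the guide plate at (280,221).

Run:
```python
from h import *
np.set_printoptions(precision=4,suppress=True)
i=robot.camera_info("wrist");z=np.load("w1.npz");T=z["T"];C=cloud(i,z["d"],T)
yaw=np.radians(-10);hx=np.array([np.cos(yaw),np.sin(yaw)]);hy=np.array([-hx[1],hx[0]]);O=np.array([.612,-.0853])
def loc(P): P=np.atleast_2d(P);return np.c_[(P[:,:2]-O)@hx,(P[:,:2]-O)@hy,P[:,2]]*1000
print('plate',loc(atz(i,[(199,119),(355,120),(204,262)],.008,T)))
print('rail',loc(atz(i,[(222,145),(222,165),(226,240),(226,262)],.025,T)))
H=loc(C.reshape(-1,3)).reshape(420,560,3)
hsv=cv2.cvtColor(z["p"],cv2.COLOR_RGB2HSV)
m=np.zeros((420,560),bool);m[138:215,262:300]=1;m&=(hsv[...,1]>80)&(H[...,2]>40)
q=H[m];print('core',q.min(0),q.max(0))
for x0 in range(0,80,10):
    s=q[(q[:,0]>=x0)&(q[:,0]<x0+10)]
    if len(s)>5: 
        A=np.c_[2*s[:,1],2*s[:,2],np.ones(len(s))];c=np.linalg.lstsq(A,(s[:,1]**2+s[:,2]**2),rcond=None)[0];print(x0,c[:2],np.sqrt(c[2]+c[0]**2+c[1]**2),len(s))
m[:]=0;m[190:235,200:240]=1;m&=(H[...,2]>66)&(H[...,2]<78);q=H[m];print('grip',q.min(0),q.max(0),np.median(q,0))
m[:]=0;m[200:240,245:310]=1;m&=(H[...,2]>60)&(H[...,2]<90)&(hsv[...,2]<90);q=H[m];print('guide',np.percentile(q,[2,50,98],axis=0))
m[:]=0;m[125:142,255:305]=1;m&=(H[...,2]>60)&(H[...,2]<95)&(hsv[...,1]<80);q=H[m];print('flange',np.percentile(q,[2,50,98],axis=0))
c=cv2.resize(z["p"][105:275,185:365],None,fx=4,fy=4,interpolation=cv2.INTER_CUBIC)[:600];cv2.imwrite("pics/w1c.png",cv2.resize(c,None,fx=.85,fy=.85)[:,:,::-1])
```

```text
plate [[107.4088 102.0483   8.    ]
 [106.2922 -98.6435   8.    ]
 [-91.7241 107.0909   8.    ]]
rail [[ 75.6363  71.0267  25.    ]
 [ 50.4638  72.1048  25.    ]
 [-51.5396  71.0692  25.    ]
 [-84.0041  72.383   25.    ]]
core [ -0.1763 -16.0116  49.1307] [102.8386  15.3191 438.5856]
0 [ 0.0452 48.1185] 15.29129013866696 193
10 [-0.0688 48.0464] 15.331019640060674 209
20 [-0.1706 47.9717] 15.407019258714602 211
30 [-0.1098 48.0166] 15.338364715977473 218
40 [-0.1052 48.375 ] 15.138245320841227 216
50 [-0.2213 48.2243] 15.216796263350659 225
60 [-0.3199 48.278 ] 15.20063738495317 216
70 [-0.3167 48.5914] 14.844836666107927 236
grip [-22.3568  56.668   66.2516] [-5.5151 88.207  74.3124] [-13.1188  71.8731  71.9658]
guide [[-20.8152 -26.4653  60.4309]
 [-15.7133   0.5436  74.295 ]
 [-14.6793  28.659   82.7559]]
flange [[ 84.8319 -27.3585  66.5719]
 [ 88.0626  -1.3695  83.4143]
 [ 90.7999  25.1089  88.2629]]
```

View pics/w1c.png

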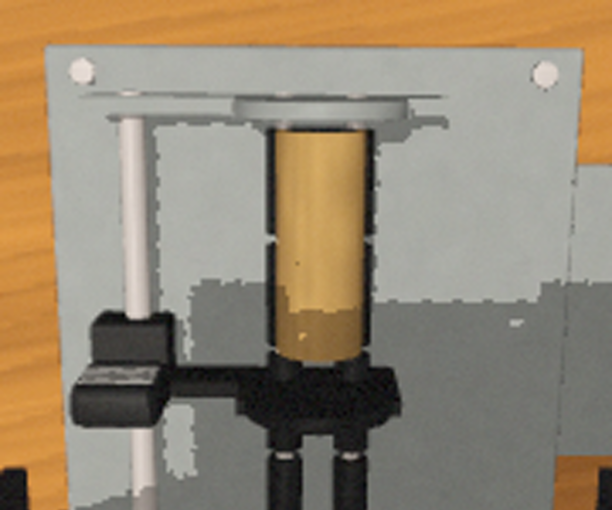

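```bash
cat >> h.py <<'E'
YAW=-10.1
O=np.array([.6164,-.0861,0]);_a=np.radians(YAW)
HX=np.array([np.cos(_a),np.sin(_a),0]);HY=np.array([-HX[1],HX[0],0])
def hw(x,y,z): return O+HX*x/1000+HY*y/1000+np.array([0,0,z/1000])
def tohol(p): v=np.asarray(p)-O; return np.array([v@HX,v@HY,v[2]])*1000
def Rtx(z,x): 
    z=z/np.linalg.norm(z);x=x-z*(x@z);x/=np.linalg.norm(x);return np.stack([x,np.cross(z,x),z],1)
E
python3 - <<'E'
from h import *
np.set_printoptions(precision=1,suppress=True)
for y in (79.9,-100.1):
    print(y,robot.ik(hw(-18.5,72,120),down(y)),robot.ik(hw(-18.5,72,42),down(y)),robot.ik(hw(-89,72,42),down(y)))
print('core',robot.ik(hw(35,0,38),down()),robot.ik(hw(35,0,38),down(flip=True)))
up=np.array([0,0,1.])
g=np.array([.680,.1627,.055])
for al in (20,30,40):
  a=np.radians(al)
  for az in range(-60,121,20):
    f=np.array([np.cos(np.radians(az)),np.sin(np.radians(az)),0])
    tz=f*np.cos(a)-up*np.sin(a)
    R=Rtx(tz,up); q=robot.ik(g+.019*tz,R); q2=robot.ik(g-.12*tz,R)
    if q is not None: print(al,az,q,q2 is not None)
  for s in (1,-1):
    tz=s*HX*np.sin(a)-up*np.cos(a); R=Rtx(tz,-s*HX)
    gp=hw(0,0,57.2)
    print('place',al,s,robot.ik(gp+.019*tz,R),robot.ik(gp+.019*tz+.1*up,R))
E
```

```text
79.9 [ 17.2  19.6 -15.7   0.  -54.7 152.7] [ 17.2  24.6 -20.1   0.  -45.3 152.7] [ 20.8  19.3 -29.1   0.  -41.6 149.1]
-100.1 [ 17.2  19.6 -15.7   0.  -54.7 -27.3] [ 17.2  24.6 -20.1   0.  -45.3 -27.3] [ 20.8  19.3 -29.1   0.  -41.6 -30.9]
core [  8.9  28.4 -13.9   0.  -47.7  71.1] [   8.9   28.4  -13.9    0.   -47.7 -108.9]
20 -60 [ 47.1  46.7 -35.3  70.3 -72.5 -81.9] True
20 20 [ -16.8   41.   -41.8 -141.4  -64.3  -94.7] True
20 40 [ -16.8   38.1  -25.3 -111.3  -57.5 -116.4] True
20 60 [ -13.9   40.   -11.2  -89.3  -64.6 -131.7] True
20 80 [ -10.7   44.7    2.5  -74.5  -77.2 -139.4] True
20 100 [  -6.6   50.7   16.7  -64.3  -91.8 -142.7] True
20 120 [  -1.6   57.2   31.2  -56.8 -107.1 -143.2] True
place 20 1 None [  13.9   10.   -36.9   18.6  -25.9 -129.5]
place 20 -1 [  6.5  36.4   0.4  -5.9 -73.3  76. ] [  6.5  31.2   5.3  -5.7 -83.4  75. ]
30 -60 [ 45.5  41.7 -35.6  68.1 -64.1 -76.4] True
30 20 [ -12.4   31.2  -36.3 -136.2  -42.1 -107.9] True
30 40 [  -9.8   30.7  -21.6 -101.7  -42.5 -133.7] True
30 60 [  -8.2   34.3  -10.5  -80.9  -54.5 -144. ] True
30 80 [  -6.4   39.8    1.4  -67.5  -69.3 -146.8] True
30 100 [  -3.2   46.    14.2  -57.9  -84.5 -146.2] True
30 120 [   1.1   52.4   27.2  -50.2  -99.5 -143.4] True
place 30 1 None None
place 30 -1 [  5.3  42.3   9.1  -7.6 -85.9  77.1] [  5.3  37.3  13.7  -7.7 -95.4  75.9]
40 -60 [ 43.7  37.5 -35.1  63.8 -56.  -69.4] True
40 20 [  -0.    23.8  -24.  -111.   -16.3 -145. ] False
40 40 [   1.3   25.6  -17.4  -82.7  -28.9 -161.1] False
40 60 [  -0.7   30.    -9.7  -69.1  -45.7 -159.8] True
40 80 [  -0.9   35.6    0.3  -59.   -61.9 -156. ] True
40 100 [   1.    41.7   11.4  -50.9  -77.3 -151. ] True
40 120 [   4.4   47.8   22.7  -43.7  -91.5 -144.8] True
place 40 1 None None
place 40 -1 [  4.3  48.5  17.5  -9.3 -98.   77.6] [   4.3   43.5   21.5   -9.6 -106.9   76.1]
```

Run:
```python
from h import *
np.set_printoptions(precision=2,suppress=True)
R=down(79.9)
robot.goto(hw(-18.5,72,125),R)
robot.servo_line(hw(-18.5,72,43),speed=.12); print(robot.read_t(),robot.read_force(),tohol(robot.read_position()))
robot.move_gripper(0.0); print(robot.read_grip_width()*88,robot.read_force())
robot.servo_line(hw(-84,72,43),speed=.08); print(tohol(robot.read_position()),robot.read_force())
for x in (-86,-87,-88,-89,-90,-91):
    robot.servo_line(hw(x,72,43),speed=.02); f=robot.read_force();print(x,tohol(robot.read_position()),f@HX,f)
    if abs(f@HX)>12: break
print(robot.read_t())
```

```text
5.2917 [ 1.19 -0.42 -0.22] [-17.87  72.16  43.68]
16.024474541421423 [-0.11  0.36  0.14]
[-84.49  72.2   42.96] [-2.3   4.18  0.4 ]
-86 [-85.6   72.17  42.97] 0.7782707707719365 [ 1.06  1.51 -2.35]
-87 [-86.18  72.21  43.01] 4.749421372134775 [ 5.25  2.37 -5.74]
-88 [-86.23  72.25  43.01] 9.245084790595882 [ 9.16 -1.31 -9.98]
-89 [-86.23  72.27  43.07] 13.469124055761572 [ 13.05  -3.56 -14.27]
8.3833
```

```bash
echo "O=O+HX*.0008" >> h.py
python3 - <<'E'
from h import *
np.set_printoptions(precision=2,suppress=True)
robot.servo_line(hw(-87.4,72,43),speed=.05)
robot.move_gripper(0.6); print(robot.read_force())
robot.servo_line(hw(-87,72,130),speed=.15)
robot.goto(hw(15,0,170),down());print(robot.read_t())
shot("w2"); shot("t2","top")
E
```

```text
[-0.98 -0.09  0.49]
11.4167
```

View pics/w2.png

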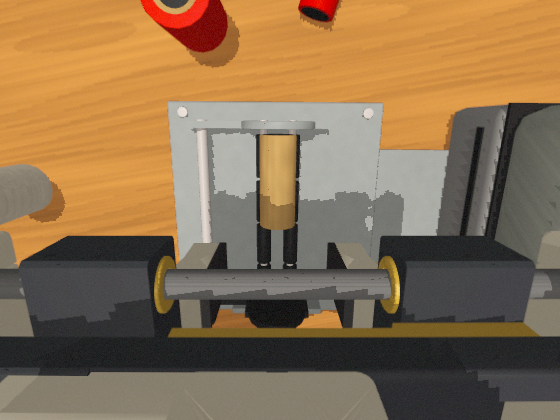

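The wrist view shows the guide slid out of the way and the core (258–297, 135–228) unmoved against the flange. Next I measure it and pick it up.

Run:
```python
from h import *
np.set_printoptions(precision=2,suppress=True)
i=robot.camera_info("wrist");z=np.load("w2.npz");T=z["T"]
e=[tohol(p) for p in atz(i,[(278,137),(277,222)],.060,T)];print(e)
C=cloud(i,z["d"],T);print([tohol(C[v,278]) for v in (145,180,215,222)])
# grip & guide in top image
i=robot.camera_info("top");z=np.load("t2.npz");C=cloud(i,z["d"]);H=(C-O)@np.stack([HX,HY,[0,0,1]],1)*1000
m=(abs(H[...,1]-72)<16)&(H[...,2]>66)&(H[...,2]<75)&(H[...,0]<-60)&(H[...,0]>-110);print('grip',m.sum(),H[m].mean(0) if m.any() else 0)
x=float(np.clip((e[0][0]+e[1][0])/2,25,40));print(x)
robot.move_gripper(0.75)
robot.goto(hw(x,0,120),down())
robot.servo_line(hw(x,0,38.5),speed=.12);print(robot.read_force())
robot.move_gripper(0);print(robot.read_grip_width()*88,robot.read_t())
robot.servo_line(hw(x,0,150),speed=.2);print(robot.read_grip_width()*88,robot.read_t(),robot.read_force())
```

```text
[array([72.7 , -0.59, 60.  ]), array([ 0.59, -0.02, 60.  ])]
[array([66.57, -0.6 , 63.8 ]), array([37.88, -0.72, 62.41]), array([ 7.59, -0.85, 62.33]), array([ 1.57, -0.87, 63.14])]
grip 0 0
36.64179982934769
[ 0.12 -0.54 -0.8 ]
31.39699147540141 13.8417
31.45193955754286 14.55 [-0.06 -0.4  -1.19]
```

Run:
```python
from h import *
np.set_printoptions(precision=2,suppress=True)
b=np.array([.4841,.3921,0]);up=np.array([0,0,1.])
print(robot.ik(b+up*.15,down(-14)))
robot.goto(b+up*.15,down(-14));print(robot.read_t())
robot.servo_line(b+up*.022,speed=.2);print(robot.read_force())
robot.move_gripper(.6)
robot.servo_line(b+up*.16,speed=.25);print(robot.read_t())
shot("t3","top")
```

```text
[ 56.94  19.   -12.12   0.   -58.88  19.06]
16.4083
[0.82 0.17 0.78]
18.5167
```

View pics/t3.png

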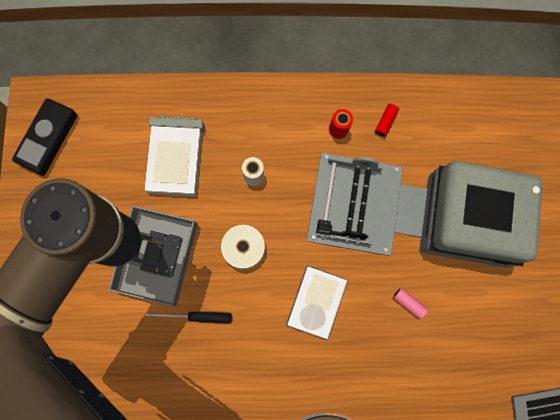

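Run:
```python
from h import *
p,d,T=shot("s3","scene");cv2.imwrite("pics/s3b.png",cv2.resize(p[:300,:430],None,fx=1.85,fy=1.85)[:,:,::-1])
np.set_printoptions(precision=3,suppress=True)
z=np.load("t3.npz");C=cloud(robot.camera_info("top"),z["d"])
for u,v in [(55,215),(100,215),(125,235),(155,255),(25,270),(20,320),(5,320),(60,380),(90,350)]: print(u,v,C[v,u])
print(robot.read_position(),robot.read_qpos())
```

```text
55 215 [0.484 0.391 0.603]
100 215 [0.488 0.343 0.577]
125 235 [0.479 0.345 0.448]
155 255 [0.466 0.343 0.248]
25 270 [0.417 0.435 0.582]
20 320 [0.355 0.439 0.58 ]
5 320 [0.355 0.458 0.582]
60 380 [0.29  0.367 0.625]
90 350 [ 0.266  0.546 -0.   ]
[0.484 0.391 0.159] [ 56.936  18.553 -11.501  -0.023 -60.062  19.065]
```

View pics/s3b.png

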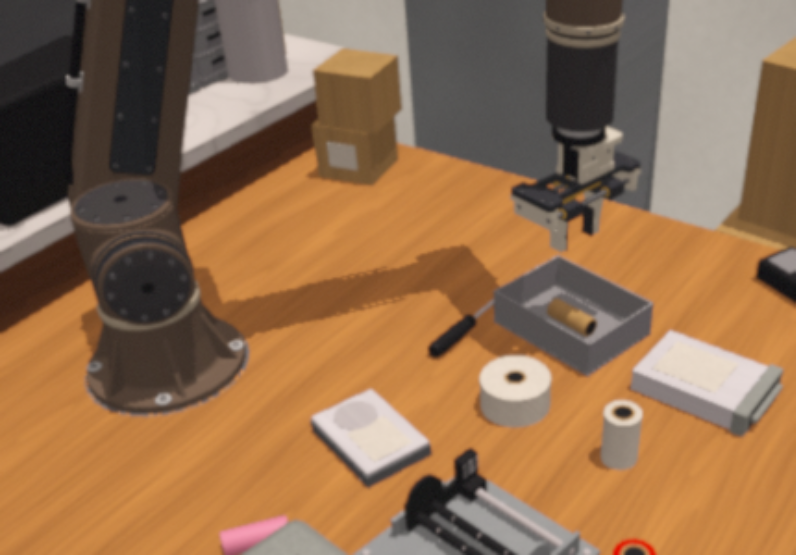

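```bash
cat >> h.py <<'E'
UP=np.array([0,0,1.])
ROLL=np.array([.6803,.1627,0])
def pickR(az,al):
    a=np.radians(al);f=np.array([np.cos(np.radians(az)),np.sin(np.radians(az)),0]);tz=f*np.cos(a)-UP*np.sin(a);return tz,Rtx(tz,UP)
def placeR(al):
    a=np.radians(al);tz=-HX*np.sin(a)-UP*np.cos(a);return tz,Rtx(tz,HX)
E
python3 - <<'E'
from h import *
np.set_printoptions(precision=1,suppress=True)
for al in (30,35):
  for az in (-90,-75,-60,-45,-30):
    tz,R=pickR(az,al);g=ROLL+UP*.056
    print(al,az,[robot.ik(p,R) for p in (g-.12*tz,g+.019*tz,g+.019*tz+UP*.2)])
E
```

```text
30 -90 [array([ 51.4,  53.7,   9.2,  33. , -97.6, -63.3]), array([ 45.4,  51.9,  -6.7,  37.7, -83.9, -68.4]), array([ 45.4,  40.5,  -1.2,  37.8, -97.3, -58.1])]
30 -75 [array([ 55.8,  46. ,  -9.6,  41.2, -84.6, -64.6]), array([ 47. ,  46.8, -21.4,  50.2, -73. , -70.7]), array([ 47.6,  34.2, -15.2,  47. , -85.6, -56.7])]
30 -60 [array([ 58.5,  38.6, -27.9,  52.8, -72.9, -68.5]), array([ 45.5,  41.7, -35.6,  68. , -64.1, -76.3]), array([ 47.8,  27.7, -28.8,  58.9, -74.3, -56.9])]
30 -45 [array([ 57.3,  31.2, -45.2,  70.7, -63.7, -75.2]), array([ 38.8,  37.1, -47.3,  93. , -59.6, -83.6]), array([ 44.3,  21.1, -41.2,  75.6, -63.4, -58.7])]
30 -30 [None, None, None]
35 -90 [array([ 50.6,  50.4,   7.8,  31.4, -94.5, -62.1]), array([ 44.8,  49.5,  -7.5,  36.1, -80.4, -66.9]), array([ 44.8,  38.6,  -0.8,  35.6, -94.8, -56.6])]
35 -75 [array([ 54.7,  43. , -10.1,  39.5, -81.7, -62.2]), array([ 46.2,  44.5, -21.6,  48.5, -69.3, -68.3]), array([ 47. ,  32.4, -14.1,  44.4, -83.2, -54.1])]
35 -60 [array([ 57.2,  35.6, -27.6,  50.8, -70. , -64.7]), array([ 44.6,  39.4, -35.4,  66.2, -60. , -73. ]), array([ 47.3,  26.1, -27.2,  55.5, -71.7, -53. ])]
35 -45 [array([ 55.9,  28.1, -44.3,  68.3, -60. , -69.9]), array([ 37.7,  34.8, -46.8,  91.4, -54.4, -79.8]), array([ 44.2,  19.7, -39.2,  70.7, -60.2, -53.5])]
35 -30 [None, None, array([ 34.9,  13.6, -48.7,  93.2, -48. , -55.5])]
```

Run:
```python
from h import *
np.set_printoptions(precision=2,suppress=True)
tz,R=pickR(-75,32);g=ROLL+UP*.057
robot.move_gripper(1.0)
robot.goto(g-.14*tz+UP*.03,R);print(robot.read_t(),robot.read_position())
shot("w4");shot("s4","scene")
```

```text
20.675 [0.65 0.28 0.16]
```

View pics/w4.png

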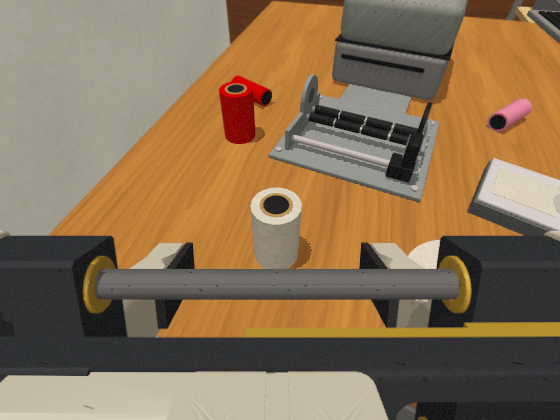

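View pics/s4.png

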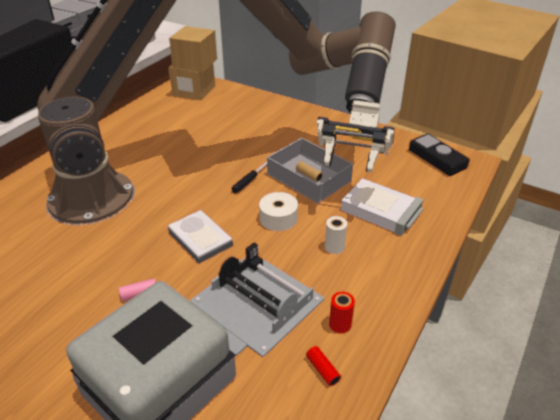

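The new roll sits in the jaws' plane, with its top ellipse centred at about (276,208) in the wrist view. I check its position and then go in.

Run:
```python
from h import *
np.set_printoptions(precision=4,suppress=True)
i=robot.camera_info("wrist");z=np.load("w4.npz");T=z["T"];C=cloud(i,z["d"],T)
m=np.zeros((420,560),bool);m[180:270,240:310]=1;m&=(C[...,2]>.015)&(C[...,2]<.072)&(np.linalg.norm(C[...,:2]-ROLL[:2],axis=2)<.04)
q=C[m];A=np.c_[2*q[:,:2],np.ones(len(q))];c=np.linalg.lstsq(A,(q[:,:2]**2).sum(1),rcond=None)[0];print(len(q),c[:2],np.sqrt(c[2]+c[0]**2+c[1]**2))
print(atz(i,[(276,208)],.08,T))
```

```text
1539 [0.6806 0.1642] 0.024604048090118975
[[0.6792 0.168  0.08  ]]
```

```bash
echo "ROLL=np.array([.6804,.1637,0])" >> h.py
python3 - <<'E'
from h import *
np.set_printoptions(precision=3,suppress=True)
tz,R=pickR(-75,32);g=ROLL+UP*.057
robot.servo_line(g-.09*tz,speed=.15)
robot.servo_line(g+.019*tz,speed=.1);print(robot.read_t(),robot.read_force(),robot.read_position()-g-.019*tz)
shot("w5")
E
```

```text
22.6333 [0.015 0.63  1.057] [0.    0.001 0.   ]
```

View pics/w5.png

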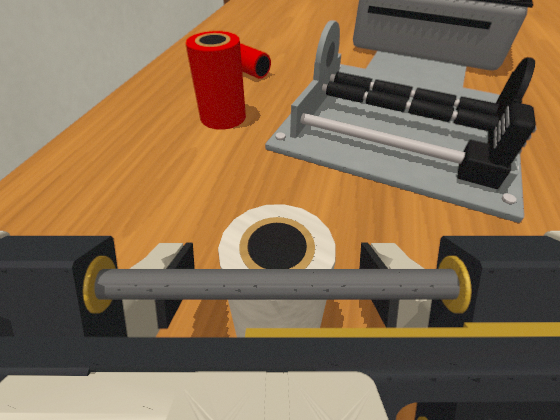

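The roll stands upright and centred at (277,250) between the fingers. I close on it and lift.

Run:
```python
from h import *
np.set_printoptions(precision=3,suppress=True)
robot.move_gripper(0);print(robot.read_grip_width()*88,robot.read_force(),robot.read_t())
p=robot.read_position()
robot.servo_line(p+UP*.05,speed=.1);print(robot.read_grip_width()*88,robot.read_force())
robot.servo_line(p+UP*.2,speed=.2);print(robot.read_grip_width()*88,robot.read_force(),robot.read_t())
shot("s6","scene")
np.set_printoptions(precision=1,suppress=True)
tz,R=placeR(32)
for z in (57.2,180,250): print(robot.ik(hw(12,0,z)+.019*tz,R))
print(robot.ik([.62,.05,.3],down()),robot.ik([.62,.1,.3],down(40)),robot.read_qpos())
```

```text
49.5583759718713 [ 1.471  0.186 -0.436] 23.3833
49.63323612210937 [ 0.713  0.149 -2.249]
49.55801937376651 [ 0.427 -0.723 -2.699] 24.9333
[  4.8  44.6  12.9  -7.8 -89.5  77.3]
[   4.8   38.8   18.8   -8.  -101.    75.7]
[   4.8   36.4   23.7   -8.3 -108.3   74.7]
[ 22.6  13.5   0.3   0.  -76.8  57.4] [ 26.9  14.1   1.1   0.  -77.  103.1] [ 47.4  33.6 -14.7  45.9 -84.7 -55.6]
```

View pics/s6.png

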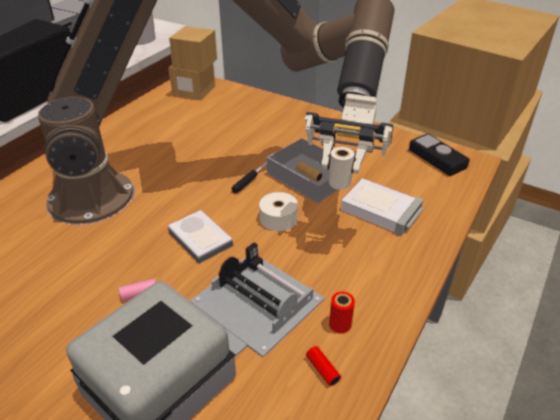

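Run:
```python
from h import *
np.set_printoptions(precision=3,suppress=True)
robot.goto([.62,.06,.33],down(-55));print(robot.read_t(),robot.read_grip_width()*88)
tz,R=placeR(32)
robot.goto(hw(-3,0,180)+.019*tz,R);print(robot.read_t(),robot.read_force(),robot.read_grip_width()*88)
robot.servo_line(hw(-3,0,105)+.019*tz,speed=.12)
shot("s7","scene");shot("w7");print(robot.read_force(),tohol(robot.read_position()))
```

```text
26.0667 49.58075974434918
27.1083 [ 0.537  0.353 -1.763] 49.661067448517024
[-0.142  0.102 -2.022] [-12.359   0.102  90.033]
```

View pics/s7.png

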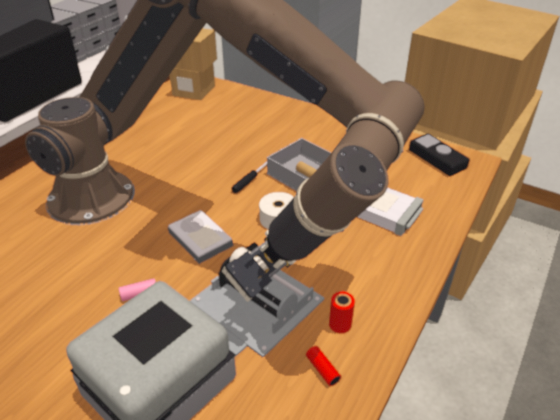

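View pics/w7.png

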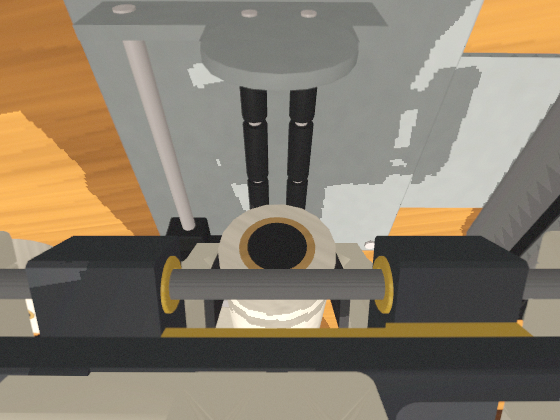

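The roll sits in the grip exactly as before, at (277,250), and lines up with the rollers at (250,190) and (297,190). I lower it while watching the force.

Run:
```python
from h import *
np.set_printoptions(precision=2,suppress=True)
tz,R=placeR(32)
robot.servo_line(hw(-3,0,63)+.019*tz,speed=.1)
f0=robot.read_force();print(f0)
for z in np.arange(61.5,52,-1.0):
    robot.servo_line(hw(-3,0,z)+.019*tz,speed=.03);f=robot.read_force();print(z,f-f0,tohol(robot.read_position()-.019*tz))
    if f[2]-f0[2]>3: break
print(robot.read_t(),robot.read_ft_torque())
```

```text
[-0.31 -0.19 -1.54]
61.5 [-0.12 -0.1   0.65] [-2.72  0.05 61.95]
60.5 [0.82 0.09 0.17] [-2.97  0.01 60.64]
59.5 [ 1.3   0.37 -0.72] [-3.05  0.01 59.43]
58.5 [-0.61 -0.65  0.14] [-3.07 -0.01 58.38]
57.5 [ 1.73 -0.15  2.57] [-2.85 -0.06 57.78]
56.5 [0.27 0.97 6.89] [-2.81 -0.05 57.66]
30.05 [ 0.15 -0.71 -0.07]
```

Run:
```python
from h import *
np.set_printoptions(precision=2,suppress=True)
tz,R=placeR(32)
robot.servo_line(hw(-3,0,57.3)+.019*tz,speed=.03)
robot.move_gripper(.78);print(robot.read_force(),robot.read_t())
p=robot.read_position()
robot.servo_line(p-.11*tz,speed=.12)
shot("w8");shot("t8","top");print(robot.read_t())
```

```text
[-0.09  0.14 -0.01] 30.8833
32.05
```

View pics/w8.png

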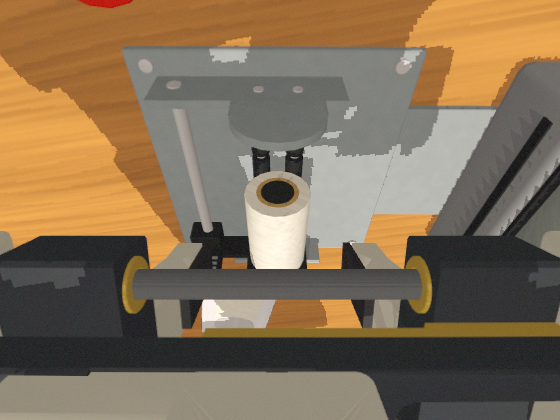

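View pics/t8.png

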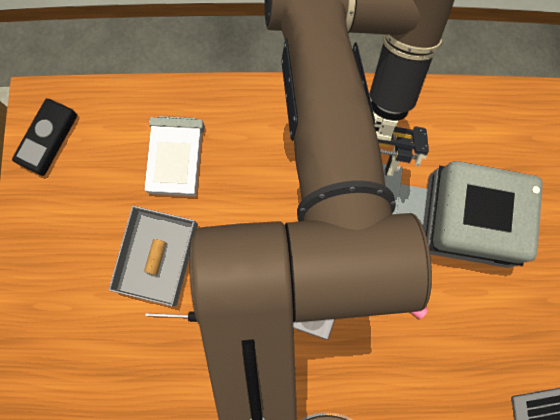

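The roll lies along both roller rows at (277,225), released, and the core is in the box at (155,257). Now I slide the guide in.

Run:
```python
from h import *
np.set_printoptions(precision=2,suppress=True)
p=robot.read_position();R=down(79.9)
robot.servo_line(p+UP*.06,speed=.2)
robot.goto(hw(-60,72,190),R)
robot.goto(hw(-87,72,130),R)
robot.move_gripper(.6)
robot.servo_line(hw(-87,72,43),speed=.12); print(robot.read_t(),robot.read_force(),tohol(robot.read_position()))
robot.move_gripper(0.0); print(robot.read_grip_width()*88,robot.read_force())
robot.servo_line(hw(-62,72,43),speed=.06);print(robot.read_force()@HX)
robot.servo_line(hw(-5,72,43),speed=.04); print(tohol(robot.read_position()),robot.read_force()@HX,robot.read_t())
shot("w9")
```

```text
35.475 [-0.04  0.25  0.38] [-86.54  72.19  43.53]
15.873701833830276 [0.18 0.37 2.07]
2.3908782300443208
[-6.08 71.73 43.1 ] -3.018873981299483 38.3
```

View pics/w9.png

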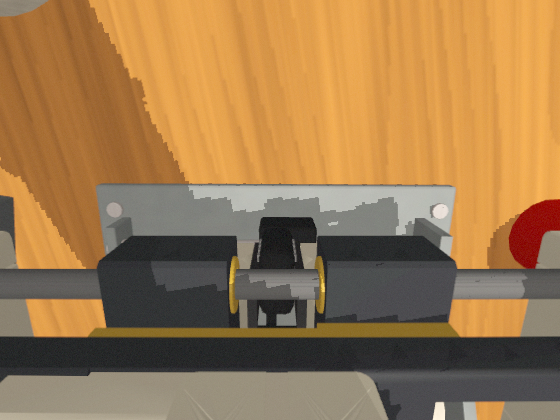

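The wrist view only shows the fingers on the grip at (282,250), so I finish the slide by feel.

Run:
```python
from h import *
np.set_printoptions(precision=2,suppress=True)
for x in np.arange(-4,6,1.0):
    robot.servo_line(hw(x,72,43),speed=.02); f=robot.read_force()@HX; print(x,tohol(robot.read_position()),f)
    if f<-11: break
x=tohol(robot.read_position())[0]
robot.servo_line(hw(x-.3,72,43),speed=.02);print(tohol(robot.read_position()),robot.read_force(),robot.read_t())
robot.move_gripper(.5)
robot.servo_line(hw(x,72,130),speed=.15)
robot.goto([.5,.25,.35],down());print(robot.read_t())
shot("t10","top");shot("s10","scene")
z=np.load("t10.npz");cv2.imwrite("pics/t10c.png",cv2.resize(z["p"][135:275,225:425],None,fx=4,fy=4,interpolation=cv2.INTER_CUBIC)[:,:,::-1])
C=cloud(robot.camera_info("top"),z["d"]);H=(C-O)@np.stack([HX,HY,[0,0,1]],1)*1000
m=(abs(H[...,1])<24)&(H[...,2]>60)&(H[...,0]>-30)&(H[...,0]<110);m&=z["p"].min(2)>130
q=H[m];print('roll',m.sum(),np.percentile(q,[2,50,98],axis=0))
m=(abs(H[...,1]-72)<20)&(H[...,2]>64)&(H[...,2]<78)&(abs(H[...,0])<40);print('grip',m.sum(),H[m].mean(0))
```

```text
-4.0 [-5.19 71.71 43.08] -3.4779845029301635
-3.0 [-4.16 71.74 43.1 ] -3.1297180947433625
-2.0 [-3.21 71.71 43.07] -3.4220502759038856
-1.0 [-2.17 71.7  43.12] -3.2919622432054414
0.0 [-1.22 71.68 43.1 ] -4.398317146635779
1.0 [-0.21 71.7  43.1 ] -3.6847518424480246
2.0 [ 0.09 71.67 43.08] -7.503381011794603
3.0 [ 0.01 71.63 43.02] -10.7052948794509
4.0 [ 0.07 71.64 43.01] -14.63277364620923
[-0.83 71.69 43.05] [-2.21 -2.29  5.55] 40.9583
44.2083
roll 698 [[  1.35 -22.12  63.07]
 [ 39.79   1.89  78.07]
 [ 82.74  21.98  85.46]]
grip 98 [-1.38 71.4  69.81]
```

View pics/t10.png

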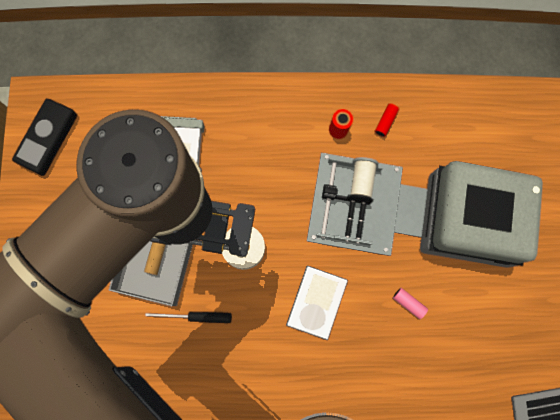

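View pics/s10.png

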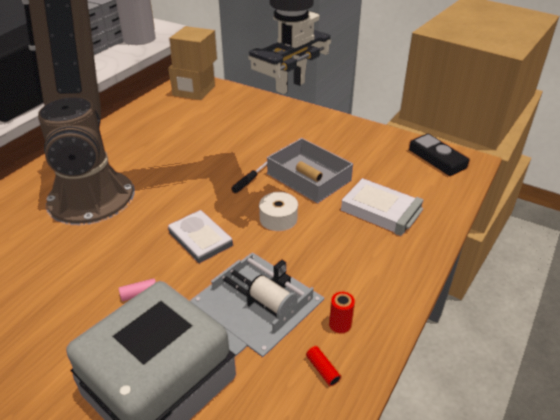

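View pics/t10c.png

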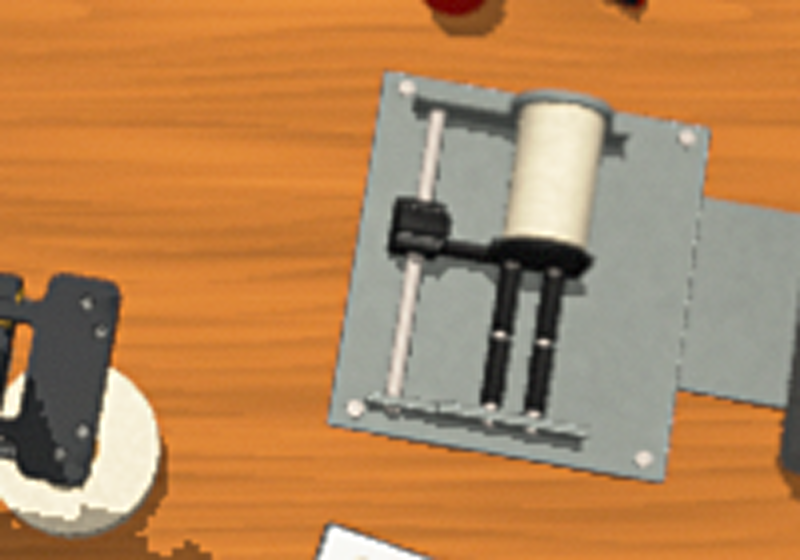

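```bash
python3 -c "
from rig import robot
robot.dwell(.3);print(robot.read_force());robot.job_done();print(robot.read_t())"
```

```text
[ 0.43687508  0.50512793 -0.43220783]
the job is handed in; nothing more can be done
the job is handed in; nothing more can be done
```

The job is done and handed in, at about 44.5 s of the 72 s allowed; no verdict was reported.

- **Guide out:** I slid the edge guide to its outer stop, where it held firm at 13 N. I also used that stop to set the holder's x position.
- **Core:** I laid it in the scrap box. The last pictures show it lying there.
- **New roll:** I picked it up with the gripper tilted and laid it on the rollers; contact came at about 57.7 mm, against 57.2 mm given. It did not slip or tip.
- **Guide in:** I slid it in until the roll was hard against the flange, 87 mm from the stop. It drew back up to about 0.9 mm as I eased off, so it should be at about 0.086.

**Last checks:** the top camera puts the middle of the roll at holder x of about +40 mm. It shows the roll lying along both rows between the guide and the flange. The camera's figure for the grip was 1.4 mm short of the nominal 87 mm position, which still leaves the guide at about 0.0856, inside the limits. The bystanders look unmoved, though I judged that by eye and did not measure it. The arm is clear of everything, with a force reading near zero.

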